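Swing down the steriliser hatch with the hook pole

ROBOT

A 7-joint arm with a two-finger parallel gripper is mounted at the origin on the work surface. World frame = base frame: x ahead of the robot, y to its left, z up, the work surface at z = 0. Lengths are in mm, angles in rad, forces in N, time in s.
With the tool pointing down it reaches from about 400 to 875 mm from the base axis. Payload 19.3 kg.
Tool frame: the origin (TCP) lies midway between the tips of the shut fingers; the grasp point (between the pads) lies env.tcp_to_grasp behind it (env.tcp_to_grasp is the distance from the TCP to the grasp point, in mm); z points along the fingers, y is the line along which they close (so a half turn about z gives the same grasp; the last joint's range is limited). The gripper opens to 85 mm and grips with 20 to 120 N. Pads are 22 mm wide; open, the fingers measure 114 mm over their backs; the gripper's body (76 mm by 85 mm) begins 54 mm behind the grasp point. The pads swing forward as they close: fully open they stand 13 mm farther back than shut.
Start: joints at [1.217, 0.521, -0.036, 1.599, 0.021, 1.021, -0.113], TCP at [174.975, -599.999, 231.291] pointing down, gripper open.
Joint ranges: [-2.91, 2.91], [-0.3, 2.13], [-1.5, 1.42], [0.17, 2.43], [-1.26, 4.41], [0.16, 1.93], [-2.52, 2.52]. Speed limits (rad/s): [1.89, 1.89, 2.39, 2.39, 3.01, 3.01, 3.01].

INTERFACE

Orientations are given as a 3x3 rotation matrix whose columns are the frame's x, y, z axes.
In Python, from cell import env gives the robot as it stands.
- The arm moves only by the shell command python3 -m inch 'ROWS' [FORCE]. ROWS is JSON, a list of rows, each a list of 3 entries, a list of its own where there are three numbers: the shift along the world's x, y, z in m, then the turn, a rotation vector about the world's x, y, z in degrees, then the closure, from -1 (fully open) to 1 (shut). A call has exactly 5 rows; each row shifts and turns the commanded pose from where the row before left it; what a row does not reach is not made up. A row lasts 1/8 s, in which the tool goes at most 62.5 mm and 10.7 degrees, less where a joint would pass 70% of its speed; a pose out of reach is approached as far as the arm can. A call with a gripper value outside its range is refused whole. The fingers move at their own pace and stop on an object; FORCE is the grip in N (left out, the last holds). Time passes only in rows, so rows that do not move let the fingers close, or fill a call up. It gives the time, the measured TCP pose, the force, the opening and the grip force at its end, in the units of the state.
- env.state(): the state, without advancing time (a new reading comes with each control period).
- env.read_camera(name): name is "scene" or "top" or "wrist"; returns a dict with "frame" (420x560x3 uint8, blue, green, red), "camera_matrix" (3x3 intrinsics, pixels), "extrinsics" (4x4, takes a point from camera to world coordinates). Camera axes: x right, y down, z forward; pixel columns grow to the right and rows downward; lengths in mm; the calibration is good to about 2 mm. A picture is of the moment at which its call begins. There is no depth.
- env.hand_in(): hands the job in; it is judged then, once.
Trained networks look in the newest picture that a camera, given by its name, has taken for a name from the list of things; names that differ only in an ending like _2 or _b are one class to them, and where a whole thing is asked for, a point or a joint stands for the part that bears it (a point fixed in the world has none). Each returns a list of dicts, best first, with "conf" (0 to 1); they miss things now and then, are a little off and sometimes report something else, mostly with a low value. They report only what shows in the picture. A call takes as long as a camera call. They do not tell look-alikes from the thing itself.
- env.masks_of(name, camera): "mask" (420x560 bool, what is visible of it) and "rect" ([left, top, right, bottom] in pixels, round what is visible of it).
- env.tip_of(name, camera): "at" ([column, row] in pixels: a listed point, or the origin of a listed thing).
The state is a dict: "time": time; "qpos": joint angles; "joint_vel": joint speeds; "joint_torque": joint torques, N m; "tool_pos": TCP position; "tcp_rot": TCP orientation; "force": force on the tool from outside, world axes, zero at the start; "ft_torque": the same for the moment, N m; "width": opening from 0.0 (shut) to 1.0 (fully open); "gripper_force": force on a finger pad.
Only numpy, scipy, OpenCV 4.12 (cv2) and the standard library are available. Lean on these libraries where they do the work, as an engineer would, in place of code of your own. Each camera call takes 0.05 s, during which the arm holds its last target. There are 200 camera calls.

TASK

Take the hook pole from its stand, put its side prong through the steel eye on top of the steriliser's upright hatch, and swing the hatch down slowly until it lies on the rubber rest bar in front of the cabinet; feel for the bar, press the hatch onto it for a moment with a pull of about 10 N, and never load the hatch with more than 20 N. Only the pole may touch the hatch, not the gripper or the arm. Then unhook, set the pole back upright in both slots of its stand and let go, leaving the hatch down on its bar and the other things on the table where they are.

Things in the scene. Friction and masses are not known exactly. Their poses are not given: they have to be found in the camera images.
- cabinet: white steriliser, 200 mm deep (x), 240 wide (y), 235 high; fixed. Origin: centre of its underside. Its front, with the hatch, faces its own -x. The hatch's hinge axis runs along the cabinet's y at x = -109 mm, z = 130 mm in the cabinet's frame. In front of it, along y, is the rest bar: black rubber, fixed, 16 mm thick, 236 long, its axis 70 mm before the hinge axis.
- hatch (a joint): angle of the grey drop-down hatch (180 mm wide, 105 high, 10 thick, 0.2 to 0.45 kg), hinged at its lower edge: 0 = upright, closed; grows as the upper edge comes towards the robot and down (1.57 = level). It stays where it is left; about 1 to 3 N at the eye swings it. Somewhere from 1.2 to 1.5 rad, newly set each time, its front face meets the rest bar, which hardly yields.
- eye (a point): centre of the steel eye on the middle of the hatch's upper edge: ring of 18 mm clear bore, 30 mm outside, 6 mm wire, its bore along y (parallel to the hinge), its centre 128 mm from the hinge axis. The frame turns with the hatch: z from the hinge to the eye, x to the hatch's rear face, y as the cabinet's. Upright, it is 258 mm above the table, clear above the cabinet's roof.
- pole_grip (a point): point on the grip of the hook pole (loose, 0.11 to 0.23 kg): an upright grey block 24 mm (pole's x) by 28 mm (y), 59 mm tall over the shaft, on the pole's rear part. The point is at its middle in plan, 26 mm below its top, 33 mm above the shaft's top. x: along the shaft to the hook; y: to the prong's side; z up. Best taken from above, one finger before and one behind it (closing along the shaft).
- hook_tip (a point): free end of the pole's prong, 120 mm ahead (x), 36 mm to the side (y) and 39 mm below (z) the pole_grip point; axes as there. The shaft is a square 12 mm aluminium bar from 35 mm behind the grip's middle to 125 mm ahead of it; the prong, a round-ended steel pin 10 mm thick, leaves its front end sideways (+y) and stands 30 mm clear of it.
- stand_seat (a point): where the pole_grip point is when the pole lies home in its fixed white stand (75 mm above the table). Base 170 x 80 mm; two slotted posts, 25 mm behind and 90 mm ahead of this point, hold the shaft: slots 20 mm wide, open upward and flared, floor 30 mm and top 53 mm above the table. x: along the slots, to the hook end; z up.
- drill_kit: implant drill kit with a standing clear lid, 150 x 200 mm, 120 high, fixed; origin: centre of its underside. It stands left or right, opposite the stand.
- model_a: plaster jaw model, 66 x 56 x 22 mm, loose; origin: underside.
- model_b: a second, like plaster jaw model, loose; origin: underside.
- rinse_bottle: white rinse bottle, 48 mm wide, 110 high, loose; origin: centre of its underside.
- beaker: steel beaker, 64 mm wide, 80 high, loose; origin: centre of its underside.
- bur_block: yellow bur block 50 x 30 x 25 mm, loose; origin: centre of its underside.
- pen: black pen, 10 mm thick, about 130 long, lying loose; origin: its underside at mid-length.
Not all that is in view belongs to the job. Leave any purple look-alike of the part that bears pole_grip alone. Leave any blue look-alike of the part that bears stand_seat alone.

How it is judged (in metres and radians):
On the way, in this order (a step that is already met when the one before it is completed fails the run):
1. the prong is through the eye (its end at least 8 mm past the ring's middle) while the hatch is still up (under 0.25 rad) (y of hook_tip in the frame of eye between 0.008 and 0.04 m and x of hook_tip in the frame of eye between -0.009 and 0.009 m and z of hook_tip in the frame of eye between -0.009 and 0.009 m and value of joint hatch below 0.25 rad), for 0.2 s.
2. the hatch is drawn down past 0.7 rad with the prong in the eye (y of hook_tip in the frame of eye between 0.008 and 0.04 m and x of hook_tip in the frame of eye between -0.009 and 0.009 m and z of hook_tip in the frame of eye between -0.009 and 0.009 m and value of joint hatch above 0.7 rad), for 0.1 s.
3. with the prong still in the eye the hatch bears on its rest bar with at least 8 N, for 0.3 s (y of hook_tip in the frame of eye between 0.008 and 0.04 m and x of hook_tip in the frame of eye between -0.009 and 0.009 m and z of hook_tip in the frame of eye between -0.009 and 0.009 m and contact force between hatch and rest_bar above 8 N), for 0.3 s.
At the end, for the whole second after the job is handed in: The hatch is down (beyond 1.1 rad) and still bears on the rest bar (over 0.5 N). The pole rests in both slots of its stand, upright (0.2 rad), within 25 mm along and 12 mm across the slots and 6 mm in height of its home, and still (contact force between hatch and rest_bar above 0.5 N and value of joint hatch above 1.1 rad and x of pole_grip in the frame of stand_seat between -0.025 and 0.025 m and y of pole_grip in the frame of stand_seat between -0.012 and 0.012 m and z of pole_grip in the frame of stand_seat between -0.006 and 0.006 m and angle between pole_grip's own z axis and vertical below 0.2 rad and linear speed of pole below 0.01 m/s); the robot touches nothing.
It fails at once if the pole loads the hatch or its eye with more than 25 N (contact force between pole and hatch above 25 N).
It fails at once if the gripper or arm touches the hatch (contact force between any of the fingers, the arm and hatch above 0.5 N).
It fails at once if the hatch swings faster than 1.5 rad/s (velocity of joint hatch above 1.5 rad/s).
It fails at once if another thing on the table is shifted by more than 20 mm (distance of any of model_a, model_b, rinse_bottle, beaker, bur_block, pen from where it was at the start of the episode above 0.02 m).
It also fails if it takes over 72 s, if anything falls off the work surface, if the arm or the gripper's body presses on something with over 40 N, if the wrist force passes 120 N, or if a joint passes its speed limit or range.

## Working session

There is one attempt and no reset: what is moved stays moved. The work goes in short steps, Python scripts to look and compute and a shell command to move; the robot and the scene stay as the last step left them, time stands still between calls to the robot, and variables do not carry over. Pictures are saved under pics/ and viewed, at most 10 in all, crops included, and the job is handed in when it is done.

```bash
ls; mkdir -p pics; cat > h.py <<'E'
import numpy as np, cv2
from cell import env
def cam(n):
    r=env.read_camera(n); return r
def ray(r,px):
    K=r["camera_matrix"];T=r["extrinsics"]
    d=T[:3,:3]@np.linalg.solve(K,[px[0],px[1],1.]); return T[:3,3],d/np.linalg.norm(d)
def onz(r,px,z):
    o,d=ray(r,px); return o+d*(z-o[2])/d[2]
def tri(a,b):
    A=np.zeros((3,3));y=np.zeros(3)
    for o,d in (a,b):
        P=np.eye(3)-np.outer(d,d);A+=P;y+=P@o
    p=np.linalg.solve(A,y); return p,[round(float(np.linalg.norm((np.eye(3)-np.outer(d,d))@(p-o))),1) for o,d in (a,b)]
def proj(r,p):
    T=np.linalg.inv(r["extrinsics"]);c=T[:3,:3]@np.array(p)+T[:3,3];u=r["camera_matrix"]@c;return u[:2]/u[2]
E
python3 - <<'E'
from h import *
np.set_printoptions(precision=1,suppress=True)
R={c:cam(c) for c in("scene","top")}
for c in R: cv2.imwrite(f"pics/{c}0.png",R[c]["frame"]); print(c,R[c]["extrinsics"][:3,3])
for n,z in dict(cabinet=0,eye=258,pole_grip=75,hook_tip=36,stand_seat=75,drill_kit=0,rinse_bottle=0,beaker=0,bur_block=0,pen=0,model_a=0).items():
    for c in R:
        for t in env.tip_of(n,c)[:3]: print(n,c,np.array(t["at"]),round(t["conf"],2),onz(R[c],t["at"],z))
print(env.tcp_to_grasp, env.state()["tcp_rot"])
E
```

```text
pics
scene [1196.3 -466.2  830.8]
top [ 298.3  -32.8 1262.1]
cabinet top [260.5 121.5] 0.57 [787.   42.8   0. ]
eye scene [348.1 204.7] 0.93 [673.4  31.  258. ]
eye top [255.1 130.1] 0.71 [665.7  39.6 258. ]
pole_grip scene [196.4 247.2] 0.85 [ 433.1 -269.    75. ]
pole_grip scene [178.6 212.2] 0.74 [ 268.3 -258.    75. ]
pole_grip top [365.3 317.3] 0.97 [ 231.4 -242.2   75. ]
pole_grip top [377.3 235.8] 0.93 [ 442.1 -278.2   75. ]
pole_grip top [414.2 166.2] 0.73 [ 634.  -383.1   75. ]
hook_tip scene [175.7 248.8] 0.92 [ 368.9 -310.8   36. ]
hook_tip scene [226.6 291.2] 0.78 [ 579.9 -253.8   36. ]
hook_tip top [380.8 277.7] 0.9 [ 333.6 -292.8   36. ]
hook_tip top [364.1 191.6] 0.73 [ 570.2 -252.6   36. ]
hook_tip top [376.3 236. ] 0.21 [ 446.3 -283.5   36. ]
stand_seat scene [119.5 264.4] 0.93 [ 386.8 -460.9   75. ]
stand_seat scene [196.1 253.3] 0.63 [ 453.9 -278.3   75. ]
stand_seat top [375.6 234.2] 0.78 [ 446.3 -273.8   75. ]
stand_seat top [448.8 259.8] 0.56 [ 381.3 -463.5   75. ]
drill_kit scene [362.9 209.6] 0.73 [483.3 279.7   0. ]
drill_kit top [171.3 225.8] 0.74 [472.3 289.8   0. ]
rinse_bottle scene [185.5 351.6] 0.69 [ 660.  -399.9    0. ]
rinse_bottle top [413.6 165.8] 0.58 [ 656.3 -403.5    0. ]
beaker scene [430.6 228.1] 0.93 [662.3 397.7   0. ]
beaker top [135.1 159.5] 0.93 [666.4 407.    0. ]
bur_block scene [315.2 210.6] 0.61 [405.1 144.8   0. ]
bur_block top [220.5 245.4] 0.69 [418.3 147.6   0. ]
pen scene [237.  250.6] 0.54 [ 433.1 -154.    -0. ]
pen top [327.9 246. ] 0.73 [ 420.6 -154.5    0. ]
model_a scene [274.6 228.6] 0.73 [409.6 -12.2   0. ]
model_a scene [299.3 251.4] 0.64 [531.7  -1.5   0. ]
model_a top [279.2 252. ] 0.9 [402. -18.   0.]
model_a top [270.2 208.5] 0.87 [525.7   9.5   0. ]
18.700000000000003 [[ 1.   0.3 -0. ]
 [ 0.3 -1.   0. ]
 [-0.  -0.  -1. ]]
```

View pics/scene0.png

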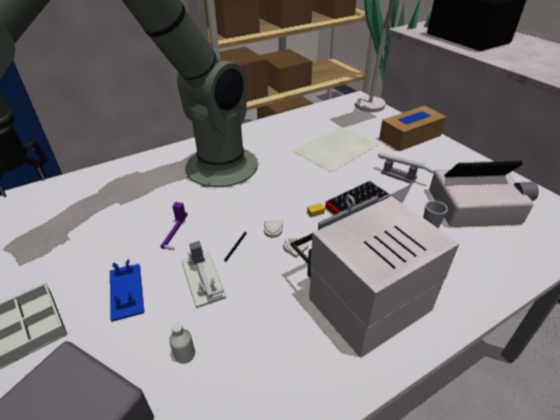

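View pics/top0.png

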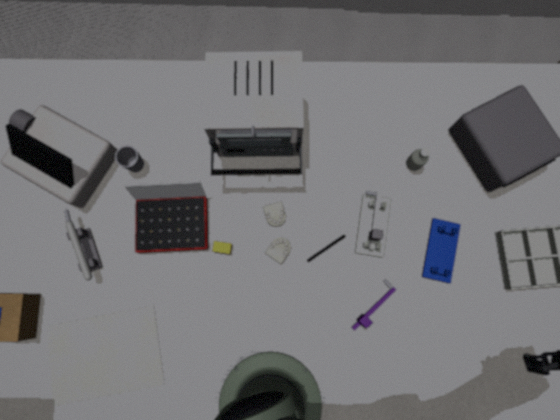

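The scene shows the grey pole in its white stand (top image: grip at ~(377,236), prong at ~(364,192)). Its purple and blue look-alikes are at (365,320) and (440,250). The hatch eye is at top ~(255,130), scene ~(348,205), and the drill kit is on the left. I'll move above the pole's grip.

```bash
python3 -m inch '[[[0.027,0.032,0],[0,0,6.5],-1],[[0.027,0.032,0],[0,0,6.5],-1],[[0.027,0.032,0],[0,0,6.5],-1],[[0.027,0.032,0],[0,0,6.5],-1],[[0.027,0.032,0],[0,0,6.5],-1]]' 80; python3 -m inch '[[[0.027,0.032,0],[0,0,6.5],-1],[[0.027,0.032,0],[0,0,6.5],-1],[[0.027,0.032,0],[0,0,6.5],-1],[[0.027,0.032,0],[0,0,6.5],-1],[[0.020,0.032,0],[0,0,6.5],-1]]'
cat > look.py <<'E'
from h import *
import sys
np.set_printoptions(precision=2,suppress=True)
names=sys.argv[2].split(","); pic=sys.argv[1]
cs=sys.argv[3].split(",") if len(sys.argv)>3 else ["scene","top","wrist"]
R={c:cam(c) for c in cs}
if pic!="-": cv2.imwrite(f"pics/{pic}.png",R[cs[-1]]["frame"])
Z=dict(eye=258,pole_grip=75,hook_tip=36,stand_seat=75)
for n in names:
    D=[(c,t) for c in cs for t in env.tip_of(n,c)[:3]]
    for c,t in D: print(n,c,np.array(t["at"]),round(t["conf"],2),onz(R[c],t["at"],Z.get(n,0)))
    for i,(c,t) in enumerate(D):
        for d,u in D[:i]:
            if c!=d:
                p,e=tri(ray(R[c],t["at"]),ray(R[d],u["at"]))
                if max(e)<8: print("  tri",c,d,p,e)
s=env.state(); print(s["time"],s["tool_pos"],s["tcp_rot"],s["force"],s["width"],s["gripper_force"])
E
python3 look.py w1 pole_grip,hook_tip,stand_seat,eye
```

```text
time: 1.82
tool_pos: [310.8, -438.9, 231.4]
tcp_rot: [[0.656, 0.754, 0.0], [0.754, -0.656, -0.0], [-0.0, 0.0, -1.0]]
force: [1.1, -0.6, 0.2]
width: 0.998
gripper_force: 0.0
time: 2.45
tool_pos: [439.0, -278.8, 231.4]
tcp_rot: [[0.148, 0.989, 0.0], [0.989, -0.148, -0.0], [-0.0, 0.0, -1.0]]
force: [-0.2, -1.0, 0.1]
width: 1.001
gripper_force: 0.0
pole_grip scene [198.5 249.8] 0.97 [ 445.19 -267.97   75.  ]
pole_grip scene [180.4 210.1] 0.69 [ 261.81 -249.94   75.  ]
pole_grip top [378.6 234.3] 0.7 [ 446.18 -281.69   75.  ]
pole_grip wrist [288.2 195.1] 0.89 [ 447.17 -277.72   75.  ]
pole_grip wrist [ 86.2 189.5] 0.59 [ 245.03 -242.61   75.  ]
  tri top scene [ 447.69 -274.78   80.74] [6.1, 6.1]
  tri wrist scene [ 448.95 -272.71   81.3 ] [3.8, 3.8]
  tri wrist top [ 447.37 -282.64   61.99] [1.8, 1.8]
  tri wrist scene [ 230.   -244.13   50.92] [1.9, 1.9]
hook_tip scene [173.2 250.1] 0.96 [ 370.05 -318.49   36.  ]
hook_tip scene [226.3 290. ] 0.77 [ 576.04 -252.83   36.  ]
hook_tip scene [428.3 225.4] 0.52 [673.47 363.61  36.  ]
hook_tip top [383.7 277.1] 0.71 [ 335.3  -300.64   36.  ]

[... 821 characters left out ...]
.29   75.  ]
stand_seat top [376.4 234.9] 0.9 [ 444.51 -275.84   75.  ]
stand_seat wrist [260.8 350.4] 0.77 [ 388.24 -463.06   75.  ]
stand_seat wrist [289.2 193.6] 0.72 [ 448.39 -276.31   75.  ]
  tri top scene [ 446.15 -276.81   65.01] [1.1, 1.1]
  tri wrist scene [ 387.77 -464.     74.61] [0.6, 0.6]
  tri wrist scene [ 448.72 -277.2    67.64] [0.9, 0.9]
  tri wrist top [ 448.01 -282.04   47.89] [0.7, 0.7]
eye scene [350.3 202.6] 0.63 [670.02  40.1  258.  ]
eye top [257.9 131.2] 0.74 [663.05  32.95 258.  ]
  tri top scene [666.7   37.04 255.92] [4.7, 4.7]
3.2 [ 437.91 -280.11  231.31] [[ 0.15  0.99  0.  ]
 [ 0.99 -0.15 -0.  ]
 [-0.    0.   -1.  ]] [-0.28 -0.46  0.25] 0.9968209505521531 0.0
```

View pics/w1.png

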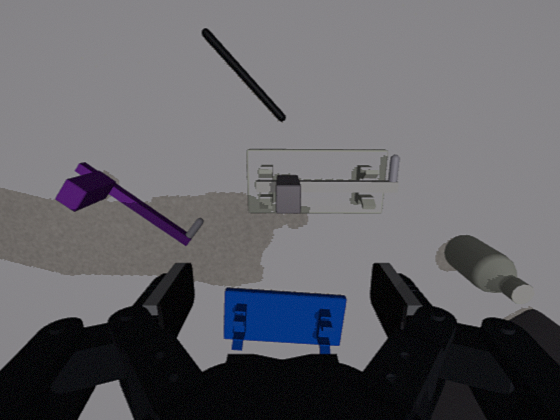

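```bash
python3 - <<'E'
from h import *
# mask-based yaw: stand base & shaft in top/wrist
for c in("top","wrist"):
    r=cam(c)
    for n,z in(("pole_grip",36),("stand_seat",20),("cabinet",235),("hatch",235)):
        for m in env.masks_of(n,c)[:3]:
            ys,xs=np.nonzero(m["mask"]); P=np.array([onz(r,(x,y),z)[:2] for x,y in zip(xs,ys)],np.float32)
            if len(P)>20:
                print(c,n,round(m["conf"],2),m["rect"],cv2.minAreaRect(P))
E
```

```text
top pole_grip 0.79 [366.8, 191.3, 383.3, 249.4] ((492.96173095703125, -281.705078125), (158.94525146484375, 39.21214294433594), 1.1977574825286865)
top pole_grip 0.6 [125.9, 182.7, 210.4, 252.2] ((491.9301452636719, 292.0970153808594), (195.3074951171875, 226.309326171875), 4.123931407928467)
top pole_grip 0.56 [353.0, 277.3, 395.8, 331.9] ((254.6050262451172, -271.8947448730469), (40.64427185058594, 156.94418334960938), 51.93498229980469)
top stand_seat 0.82 [356.1, 195.5, 392.7, 257.4] ((478.5951232910156, -278.3807678222656), (79.97623443603516, 168.5570831298828), 81.37061309814453)
top hatch 0.81 [216.3, 129.0, 290.0, 149.0] ((655.5899658203125, 43.60602569580078), (47.5693473815918, 177.40402221679688), 0.6104303002357483)
wrist pole_grip 0.89 [256.3, 153.5, 402.4, 210.6] ((493.3017578125, -284.14031982421875), (161.38909912109375, 47.810691833496094), 1.6137244701385498)
wrist pole_grip 0.7 [57.0, 160.6, 204.5, 248.3] ((260.02374267578125, -278.8780517578125), (61.44679260253906, 164.66986083984375), 54.45304489135742)
wrist stand_seat 0.73 [247.4, 146.4, 390.7, 214.2] ((480.82745361328125, -279.1786193847656), (79.12786102294922, 166.51084899902344), 81.3304214477539)
wrist stand_seat 0.66 [226.7, 282.3, 349.2, 354.9] ((414.58636474609375, -468.17254638671875), (100.51775360107422, 164.49256896972656), 77.42986297607422)
```

The wrist picture shows the pole level and aligned with the gripper: grip at (288,190), prong at (394,165). I'll descend and grasp it.

```bash
python3 -m inch '[[[0.009,0.005,-0.02],[0,0,0],-1],[[0,0,-0.04],[0,0,0],-1],[[0,0,-0.04],[0,0,0],-1],[[0,0,-0.04],[0,0,0],-1],[[0,0,-0.018],[0,0,0],-1]]'; python3 look.py w2 pole_grip,stand_seat scene,top,wrist
```

```text
time: 4.32
tool_pos: [446.3, -274.6, 71.6]
tcp_rot: [[0.152, 0.988, -0.002], [0.988, -0.152, 0.001], [0.001, -0.002, -1.0]]
force: [0.1, -0.2, 0.3]
width: 0.996
gripper_force: 0.0
pole_grip scene [194.7 250.6] 0.65 [ 442.62 -277.71   75.  ]
pole_grip top [366. 317.] 0.69 [ 232.16 -244.04   75.  ]
pole_grip top [376.5 232.8] 0.5 [ 450.12 -276.24   75.  ]
pole_grip top [255.4 130.4] 0.47 [731.78  51.93  75.  ]
pole_grip wrist [282.2 272.2] 0.63 [ 446.9 -277.4   75. ]
  tri top scene [ 448.74 -277.15   80.07] [2.1, 2.1]
  tri wrist scene [ 446.23 -277.46   77.24] [1.4, 1.4]
  tri wrist top [ 448.31 -274.13   82.43] [1.0, 1.0]
stand_seat scene [196.4 252.4] 0.97 [ 451.23 -276.41   75.  ]
stand_seat scene [115.8 262.1] 0.59 [ 373.65 -466.97   75.  ]
stand_seat scene [272.3 227.8] 0.17 [474.33 -56.96  75.  ]
stand_seat top [378.7 233.2] 0.78 [ 449.12 -282.03   75.  ]
  tri top scene [ 450.13 -279.13   75.46] [3.0, 3.0]
4.775 [ 447.35 -275.36   74.22] [[ 0.15  0.99  0.  ]
 [ 0.99 -0.15 -0.  ]
 [-0.    0.   -1.  ]] [ 0.45 -0.32  0.04] 0.9987530760610541 0.0
```

View pics/w2.png

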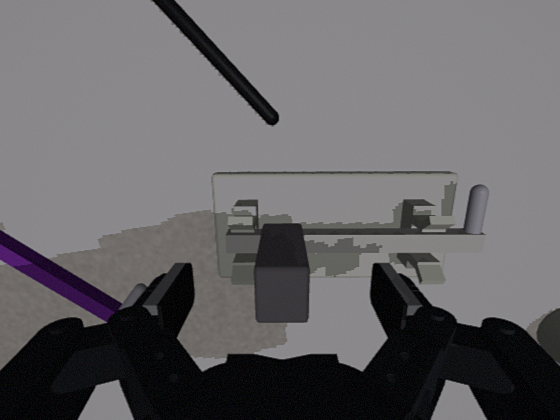

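The grip block at (282,270) is centred between the fingers. I'll lower 10 mm and close.

```bash
python3 -m inch '[[[0,-0.001,-0.01],[0,0,0],-1],[[0,0,0],[0,0,0],1],[[0,0,0],[0,0,0],1],[[0,0,0],[0,0,0],1],[[0,0,0],[0,0,0],1]]' 90; python3 -m inch '[[[0,0,0],[0,0,0],1],[[0,0,0],[0,0,0],1],[[0,0,0.003],[0,0,0],1],[[0,0,0.01],[0,0,0],1],[[0,0,0.01],[0,0,0],1]]'
```

```text
time: 5.4
tool_pos: [447.0, -276.0, 63.6]
tcp_rot: [[0.152, 0.988, 0.0], [0.988, -0.152, -0.0], [-0.0, 0.0, -1.0]]
force: [-1.1, 0.6, 2.8]
width: 0.266
gripper_force: 87.9
time: 6.02
tool_pos: [447.0, -276.0, 87.1]
tcp_rot: [[0.152, 0.988, 0.0], [0.988, -0.152, -0.0], [-0.0, 0.0, -1.0]]
force: [0.4, 0.2, -0.3]
width: 0.273
gripper_force: 88.1
```

```bash
python3 -m inch '[[[0,0,0.03],[0,0,0],1],[[0,0,0.04],[0,0,0],1],[[0.01,0.02,0.045],[0,0,0],1],[[0.015,0.03,0.045],[0,0,2],1],[[0.015,0.04,0.039],[0,0,2],1]]'; python3 -m inch '[[[0.015,0.04,0],[0,0,2],1],[[0.015,0.04,0],[0,0,1.5],1],[[0.015,0.035,0],[0,0,1],1],[[0.008,0.017,0],[0,0,0],1],[[0,0.01,0],[0,0,0],1]]'; python3 look.py w3 hook_tip,eye,pole_grip
```

```text
time: 6.65
tool_pos: [487.1, -185.4, 287.8]
tcp_rot: [[0.083, 0.997, 0.001], [0.997, -0.083, -0.001], [-0.001, 0.001, -1.0]]
force: [1.0, 0.1, -2.3]
width: 0.272
gripper_force: 88.2
time: 7.28
tool_pos: [540.0, -43.6, 285.5]
tcp_rot: [[0.004, 1.0, -0.0], [1.0, -0.004, -0.0], [-0.0, -0.0, -1.0]]
force: [0.1, -0.5, -1.4]
width: 0.267
gripper_force: 88.6
hook_tip scene [170.4 247.6] 0.97 [ 356.41 -321.82   36.  ]
hook_tip scene [333.5 210.1] 0.92 [467.6  168.11  36.  ]
hook_tip top [383.3 280.6] 0.65 [ 325.98 -299.32   36.  ]
hook_tip wrist [487.8 185.3] 0.69 [812.39 -54.04  36.  ]
  tri top scene [ 324.97 -311.35    3.58] [5.2, 5.2]
  tri wrist scene [664.34  -6.78 251.68] [2.8, 2.8]
eye scene [349.7 203.2] 0.6 [671.02  37.53 258.  ]
eye top [254.8 131. ] 0.89 [663.47  40.24 258.  ]
eye wrist [512.8  89.4] 0.55 [661.3   43.43 258.  ]
  tri top scene [665.91  41.33 252.69] [0.8, 0.8]
  tri wrist scene [665.38  43.56 251.82] [0.5, 0.5]
  tri wrist top [665.54  42.32 252.11] [1.7, 1.7]
pole_grip scene [177.3 211.1] 0.72 [ 261.35 -259.46   75.  ]
pole_grip scene [287.5 173.4] 0.62 [268.9  123.58  75.  ]
pole_grip wrist [ 68.3 313.9] 0.88 [ 247.59 -223.04   75.  ]
  tri wrist scene [ 216.65 -249.41   38.37] [0.4, 0.4]
7.875 [539.94 -44.23 285.3 ] [[ 0.  1. -0.]
 [ 1. -0. -0.]
 [-0. -0. -1.]] [-0.47 -0.17 -1.83] 0.2680498287254227 88.58958005905151
```

View pics/w3.png

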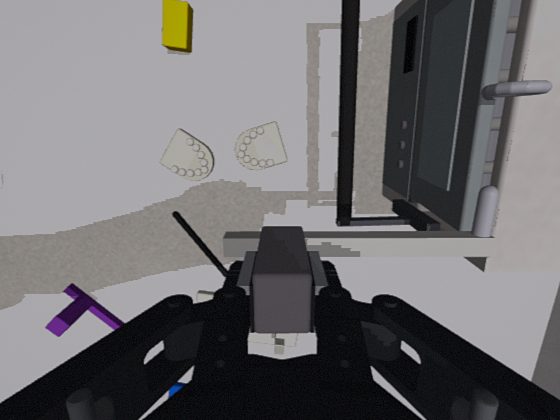

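```bash
python3 - <<'E'
from h import *
np.set_printoptions(precision=1,suppress=True)
for c,box in(("wrist",(440,40,120,220)),("scene",(310,180,70,60))):
    r=cam(c); x,y,w,h=box; k=560//h if c=="wrist" else 8; k=2.5 if c=="wrist" else 8
    im=cv2.resize(r["frame"][y:y+h,x:x+w],None,fx=k,fy=k,interpolation=cv2.INTER_CUBIC)
    def d(p,col):
        u=proj(r,p); cv2.circle(im,tuple(int(v) for v in (u-[x,y]+.5)*k),2,col,-1); return u
    E0=np.array([666,42,258]); T=np.array([660,-8,257.7])
    for a in np.linspace(0,2*np.pi,24): d(E0+9*np.array([np.cos(a),0,np.sin(a)]),(0,0,255)); d(E0+15*np.array([np.cos(a),0,np.sin(a)]),(0,255,255))
    for s in range(0,31,6): d(T-[0,s,0],(0,255,0))
    print(c,d(E0,(255,0,0)),proj(r,T))
    cv2.imwrite(f"pics/ov_{c}.png",im)
a=cv2.imread("pics/ov_wrist.png");b=cv2.imread("pics/ov_scene.png")
H=max(a.shape[0],b.shape[0]);o=np.zeros((H,a.shape[1]+b.shape[1],3),np.uint8);o[:a.shape[0],:a.shape[1]]=a;o[:b.shape[0],a.shape[1]:]=b
print(o.shape);cv2.imwrite("pics/ov.png",o[:600,:800] if False else cv2.resize(o,None,fx=min(1,800/o.shape[1],600/H),fy=min(1,800/o.shape[1],600/H)))
E
```

```text
wrist [520.8  91.3] [490.3 185. ]
scene [349.8 201.4] [330.9 207.4]
(550, 860, 3)
```

View pics/ov.png

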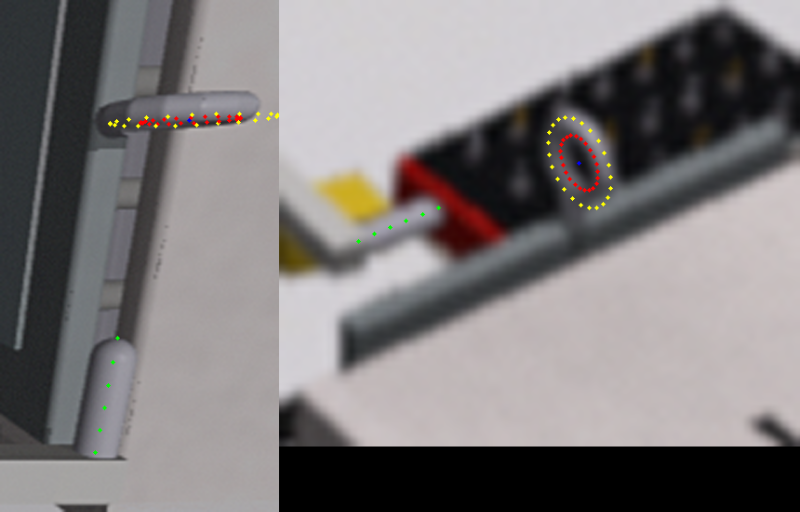

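The overlay (prong predicted on the spot, ring about 3 mm further left and 2.5 mm further +y than assumed) puts the eye near (663.5, 44.5, 257). I'll move to just before the eye and check again.

```bash
python3 -m inch '[[[0.0035,0.01,-0.0005],[0,0,0],1],[[0,0.012,0],[0,0,0],1],[[0,0.01,0],[0,0,0],1],[[0,0.005,0],[0,0,0],1],[[0,0,0],[0,0,0],1]]'
cat > ov.py <<'E'
from h import *
import sys
s=env.state();P=np.array(s["tool_pos"]);print(P,s["force"])
T=P+[120,36,-27.6]; E0=np.array(eval(sys.argv[2]),float); out=[]
yaw=np.deg2rad(float(sys.argv[3]) if len(sys.argv)>3 else 0)
for c in("wrist","scene"):
    r=cam(c); u=proj(r,E0); w,h=(140,110) if c=="wrist" else (70,60)
    x=int(min(max(u[0]-w/2,0),560-w));y=int(max(u[1]-h/2,0)); k=400//w
    im=cv2.resize(r["frame"][y:y+h,x:x+w],None,fx=400/w,fy=400/w,interpolation=cv2.INTER_CUBIC)
    def d(p,col):
        u=proj(r,p); cv2.circle(im,tuple(int(v) for v in (u-[x,y]+.5)*400/w),1,col,-1)
    for a in np.linspace(0,2*np.pi,24):
        q=np.array([np.cos(a)*np.cos(yaw),np.cos(a)*np.sin(yaw),np.sin(a)]); d(E0+9*q,(0,0,255)); d(E0+15*q,(0,255,255))
    for q in range(0,31,5): d(T-[0,q,0],(0,255,0))
    out.append(im)
H=max(i.shape[0] for i in out)
cv2.imwrite(f"pics/{sys.argv[1]}.png",np.hstack([np.pad(i,((0,H-i.shape[0]),(0,0),(0,0))) for i in out]))
E
python3 ov.py ov2 [663.5,44.5,257]
```

```text
time: 8.6
tool_pos: [543.5, -6.6, 284.8]
tcp_rot: [[0.004, 1.0, 0.0], [1.0, -0.004, -0.0], [-0.0, 0.0, -1.0]]
force: [0.5, -0.4, -1.3]
width: 0.268
gripper_force: 88.5
[543.46617083  -6.59986811 284.80595223] [ 0.52173855 -0.41504178 -1.26238223]
```

View pics/ov2.png

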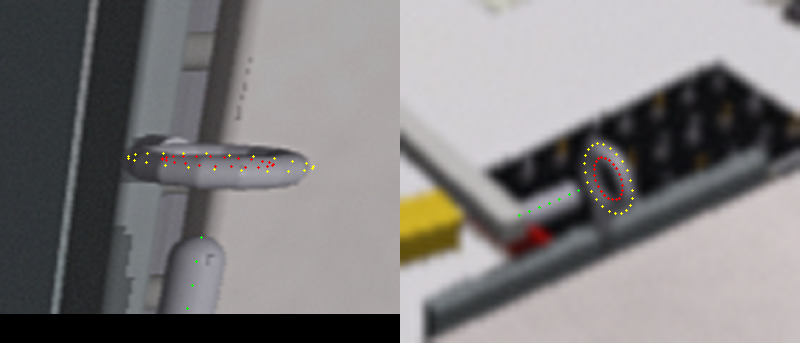

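The prong tip at (197,237) lines up with the bore; the actual prong is about 1 mm low in x. Inserting.

```bash
python3 -m inch '[[[0.001,0.006,0],[0,0,0],1],[[0,0.006,0],[0,0,0],1],[[0,0.006,0],[0,0,0],1],[[0,0.006,0],[0,0,0],1],[[0,0.006,0],[0,0,0],1]]'; python3 ov.py ov3 [663.5,43.5,257]
```

```text
time: 9.32
tool_pos: [544.4, 23.5, 284.8]
tcp_rot: [[0.004, 1.0, -0.0], [1.0, -0.004, 0.0], [0.0, -0.0, -1.0]]
force: [0.3, 0.5, -2.0]
width: 0.27
gripper_force: 88.5
[544.4382847   23.4760816  284.77618976] [ 0.26330161  0.46691054 -1.97885548]
```

View pics/ov3.png

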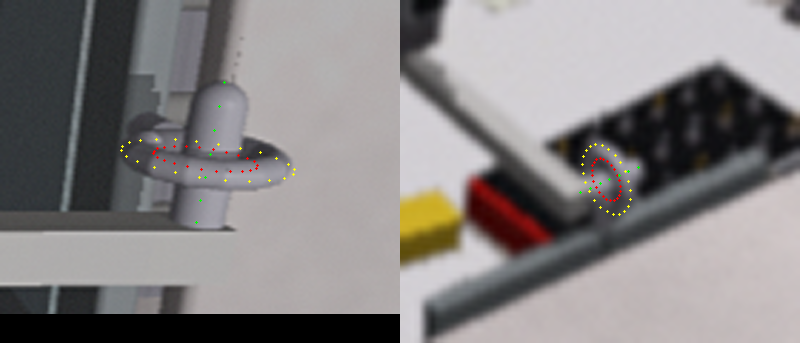

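The prong is through the ring, its end well past the ring at (222,85). I'll start the arc.

```bash
python3 -m inch '[[[0,0,0],[0,0,0],1],[[-0.004,0,0],[0,0,0],1],[[-0.0037,0,-0.0002],[0,0,0],1],[[-0.0076,0,-0.0007],[0,0,0],1],[[-0.0076,0,-0.0012],[0,0,0],1]]'; python3 -m inch '[[[-0.0075,0,-0.0016],[0,0,0],1],[[-0.0074,0,-0.002],[0,0,0],1],[[-0.0073,0,-0.0025],[0,0,0],1],[[-0.0071,0,-0.0029],[0,0,0],1],[[-0.0069,0,-0.0033],[0,0,0],1]]'
```

```text
time: 10.05
tool_pos: [521.1, 22.8, 282.6]
tcp_rot: [[0.004, 1.0, 0.0], [1.0, -0.004, -0.0], [-0.0, 0.0, -1.0]]
force: [3.3, -0.1, -3.2]
width: 0.27
gripper_force: 88.3
time: 10.68
tool_pos: [485.0, 23.0, 270.2]
tcp_rot: [[0.004, 1.0, 0.0], [1.0, -0.004, 0.0], [0.0, 0.0, -1.0]]
force: [6.2, -0.8, -5.6]
width: 0.27
gripper_force: 88.3
```

```bash
python3 -m inch '[[[-0.0057,0,-0.0058],[0,0,0],1],[[-0.0065,0,-0.0047],[0,0,0],1],[[-0.0062,0,-0.0045],[0,0,0],1],[[-0.0059,0,-0.0049],[0,0,0],1],[[-0.0056,0,-0.0052],[0,0,0],1]]'; python3 ov.py ov4 [570,43.5,225]
```

```text
time: 11.3
tool_pos: [455.2, 23.0, 245.0]
tcp_rot: [[0.004, 1.0, 0.0], [1.0, -0.004, 0.0], [0.0, 0.0, -1.0]]
force: [4.7, 0.4, -3.1]
width: 0.273
gripper_force: 88.8
[455.21991374  23.01245878 244.98907728] [ 4.67909848  0.38315111 -3.12114039]
```

View pics/ov4.png

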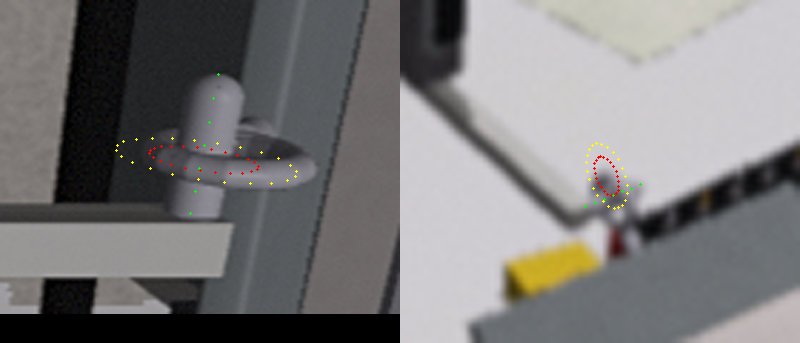

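```bash
python3 -m inch '[[[-0.0045,0,-0.0062],[0,0,0],1],[[-0.0043,0,-0.0064],[0,0,0],1],[[-0.0040,0,-0.0067],[0,0,0],1],[[-0.0036,0,-0.0067],[0,0,0],1],[[0,0,0],[0,0,0],1]]'; python3 -m inch '[[[-0.0034,0,-0.0067],[0,0,0],1],[[-0.0028,0,-0.0055],[0,0,0],1],[[0,0,0],[0,0,0],1],[[0,0,0],[0,0,0],1],[[0,0,0],[0,0,0],1]]';
```

```text
time: 12.02
tool_pos: [438.5, 23.0, 218.8]
tcp_rot: [[0.004, 1.0, -0.001], [1.0, -0.004, -0.0], [-0.0, -0.001, -1.0]]
force: [-0.4, 0.7, -0.8]
width: 0.271
gripper_force: 89.0
time: 12.65
tool_pos: [432.9, 23.0, 207.2]
tcp_rot: [[0.004, 1.0, -0.0], [1.0, -0.004, -0.0], [-0.0, -0.0, -1.0]]
force: [0.8, -0.3, -1.5]
width: 0.273
gripper_force: 89.0
```

```bash
for i in 1; do python3 -m inch '[[[-0.001,0,-0.002],[0,0,0],1],[[-0.001,0,-0.002],[0,0,0],1],[[-0.0008,0,-0.002],[0,0,0],1],[[0,0,0],[0,0,0],1],[[0,0,0],[0,0,0],1]]';  python3 -m inch '[[[-0.0007,0,-0.002],[0,0,0],1],[[-0.0006,0,-0.002],[0,0,0],1],[[0,0,0],[0,0,0],1],[[0,0,0],[0,0,0],1],[[0,0,0],[0,0,0],1]]'; done
```

```text
time: 13.28
tool_pos: [430.0, 23.0, 201.1]
tcp_rot: [[0.004, 1.0, -0.0], [1.0, -0.004, -0.0], [-0.0, -0.0, -1.0]]
force: [0.2, 0.5, -2.3]
width: 0.268
gripper_force: 89.1
time: 13.9
tool_pos: [428.7, 23.0, 197.1]
tcp_rot: [[0.004, 1.0, -0.0], [1.0, -0.004, -0.0], [-0.0, -0.0, -1.0]]
force: [-0.6, -0.6, -0.6]
width: 0.273
gripper_force: 89.0
```

```bash
python3 -m inch '[[[-0.0003,0,-0.001],[0,0,0],1],[[-0.0003,0,-0.001],[0,0,0],1],[[-0.0003,0,-0.001],[0,0,0],1],[[0,0,0],[0,0,0],1],[[0,0,0],[0,0,0],1]]';  python3 -m inch '[[[-0.0003,0,-0.001],[0,0,0],1],[[-0.0003,0,-0.001],[0,0,0],1],[[-0.0003,0,-0.001],[0,0,0],1],[[0,0,0],[0,0,0],1],[[0,0,0],[0,0,0],1]]'
```

```text
time: 14.52
tool_pos: [427.9, 23.0, 194.1]
tcp_rot: [[0.004, 1.0, -0.0], [1.0, -0.004, -0.0], [-0.0, -0.0, -1.0]]
force: [0.7, -1.1, -0.4]
width: 0.271
gripper_force: 89.2
time: 15.15
tool_pos: [427.0, 23.0, 191.1]
tcp_rot: [[0.004, 1.0, -0.0], [1.0, -0.004, 0.0], [0.0, -0.0, -1.0]]
force: [1.8, -0.3, -0.5]
width: 0.267
gripper_force: 89.1
```

```bash
python3 -m inch '[[[-0.0002,0,-0.001],[0,0,0],1],[[-0.0002,0,-0.001],[0,0,0],1],[[-0.0002,0,-0.001],[0,0,0],1],[[0,0,0],[0,0,0],1],[[0,0,0],[0,0,0],1]]';  python3 -m inch '[[[-0.0002,0,-0.001],[0,0,0],1],[[-0.0002,0,-0.001],[0,0,0],1],[[-0.0002,0,-0.001],[0,0,0],1],[[0,0,0],[0,0,0],1],[[0,0,0],[0,0,0],1]]'
```

```text
time: 15.78
tool_pos: [426.3, 23.0, 188.1]
tcp_rot: [[0.004, 1.0, -0.0], [1.0, -0.004, -0.0], [-0.0, -0.0, -1.0]]
force: [0.7, -0.2, -1.2]
width: 0.271
gripper_force: 89.1
time: 16.4
tool_pos: [425.7, 23.0, 185.1]
tcp_rot: [[0.004, 1.0, -0.0], [1.0, -0.004, 0.0], [0.0, -0.0, -1.0]]
force: [-0.2, -0.0, -1.0]
width: 0.27
gripper_force: 89.1
```

```bash
python3 -m inch '[[[-0.0002,0,-0.001],[0,0,0],1],[[-0.0002,0,-0.001],[0,0,0],1],[[-0.0002,0,-0.001],[0,0,0],1],[[0,0,0],[0,0,0],1],[[0,0,0],[0,0,0],1]]';  python3 look.py - eye,hook_tip,hatch scene,top,wrist
```

```text
time: 17.02
tool_pos: [425.2, 23.0, 182.1]
tcp_rot: [[0.004, 1.0, -0.0], [1.0, -0.004, -0.0], [-0.0, -0.0, -1.0]]
force: [0.2, 0.1, -0.7]
width: 0.27
gripper_force: 89.1
eye scene [316.4 209.9] 0.8 [650.19 -41.26 258.  ]
eye scene [237.4 250.6] 0.71 [ 670.54 -250.25  258.  ]
eye top [256.9 186.4] 0.68 [530.3   32.24 258.  ]
eye wrist [492.5 217.9] 0.71 [474.41  73.05 258.  ]
  tri top scene [552.92  37.06 155.24] [2.1, 2.1]
  tri wrist scene [550.65  37.87 153.  ] [1.3, 1.3]
  tri wrist top [554.74  38.51 149.52] [1.0, 1.0]
hook_tip scene [321.9 207.2] 0.94 [436.88 145.86  36.  ]
hook_tip scene [174.6 250.4] 0.78 [ 373.25 -315.56   36.  ]
hook_tip top [384.4 279.9] 0.7 [ 327.88 -302.32   36.  ]
hook_tip wrist [486.4 186.7] 0.86 [625.06  32.96  36.  ]
  tri top scene [ 329.56 -309.48   -5.15] [2.0, 2.0]
  tri wrist scene [546.1   57.56 150.4 ] [0.2, 0.2]Traceback (most recent call last):
  File "look.py", line 10, in <module>
    D=[(c,t) for c in cs for t in env.tip_of(n,c)[:3]]
                                  ~~~~~~~~~~^^^^^
ValueError: it knows: beaker, bur_block, cabinet, drill_kit, eye, hook_tip, model, pen, pole_grip, rinse_bottle, stand_seat
```

```bash
python3 -m inch '[[[-0.0001,0,-0.001],[0,0,0],1],[[-0.0001,0,-0.001],[0,0,0],1],[[-0.0001,0,-0.001],[0,0,0],1],[[0,0,0],[0,0,0],1],[[0,0,0],[0,0,0],1]]';  python3 -m inch '[[[0,0,-0.001],[0,0,0],1],[[-0.0001,0,-0.001],[0,0,0],1],[[0,0,-0.001],[0,0,0],1],[[0,0,0],[0,0,0],1],[[0,0,0],[0,0,0],1]]'
```

```text
time: 18.1
tool_pos: [424.8, 23.0, 179.1]
tcp_rot: [[0.004, 1.0, -0.0], [1.0, -0.004, -0.0], [-0.0, -0.0, -1.0]]
force: [0.6, 0.1, -1.5]
width: 0.27
gripper_force: 89.1
time: 18.73
tool_pos: [424.7, 23.0, 176.1]
tcp_rot: [[0.004, 1.0, -0.0], [1.0, -0.004, 0.0], [0.0, -0.0, -1.0]]
force: [0.5, 0.3, -1.9]
width: 0.27
gripper_force: 89.0
```

```bash
python3 -m inch '[[[0,0,-0.001],[0,0,0],1],[[0,0,-0.001],[0,0,0],1],[[0,0,-0.001],[0,0,0],1],[[0,0,0],[0,0,0],1],[[0,0,0],[0,0,0],1]]';  python3 -m inch '[[[0,0,-0.001],[0,0,0],1],[[0,0,-0.001],[0,0,0],1],[[0,0,0],[0,0,0],1],[[0,0,0],[0,0,0],1],[[0,0,0],[0,0,0],1]]'; python3 look.py - eye,hook_tip scene,top,wrist
```

```text
time: 19.35
tool_pos: [424.7, 23.0, 173.1]
tcp_rot: [[0.004, 1.0, -0.0], [1.0, -0.004, -0.0], [-0.0, -0.0, -1.0]]
force: [-0.3, 0.8, -1.2]
width: 0.269
gripper_force: 89.0
time: 19.98
tool_pos: [424.8, 23.0, 171.1]
tcp_rot: [[0.004, 1.0, -0.0], [1.0, -0.004, -0.0], [-0.0, -0.0, -1.0]]
force: [-1.5, 0.1, 0.3]
width: 0.27
gripper_force: 89.3
eye scene [315.5 212.7] 0.71 [657.1  -48.65 258.  ]
eye scene [324.4 209.4] 0.18 [658.29 -24.95 258.  ]
eye top [132.5 160.8] 0.6 [587.92 322.94 258.  ]
eye top [258.5 190.5] 0.59 [520.72  28.36 258.  ]
eye wrist [491.5 217.2] 0.88 [465.75  76.75 258.  ]
  tri top scene [546.91  35.98 141.14] [0.6, 0.6]
  tri wrist scene [548.99  37.73 142.19] [2.1, 2.1]
  tri wrist top [548.01  37.57 142.6 ] [2.7, 2.7]
hook_tip scene [286.7 180.6] 0.67 [256.32 128.48  36.  ]
hook_tip scene [321.6 211.7] 0.56 [454.25 132.05  36.  ]
hook_tip top [381.8 279.9] 0.96 [ 327.78 -295.34   36.  ]
hook_tip wrist [487.3 186.9] 0.94 [617.99  35.1   36.  ]
  tri wrist scene [548.11  56.53 136.49] [0.1, 0.1]
20.425 [424.79  22.99 171.09] [[ 0.  1. -0.]
 [ 1. -0. -0.]
 [-0. -0. -1.]] [-1.3  -0.3   0.84] 0.27212717839947376 89.3170166015625
```

```bash
python3 -m inch '[[[0,0,-0.0005],[0,0,0],1],[[0,0,-0.0005],[0,0,0],1],[[0,0,0],[0,0,0],1],[[0,0,0],[0,0,0],1],[[0,0,0],[0,0,0],1]]'
```

```text
time: 21.05
tool_pos: [424.8, 23.0, 170.3]
tcp_rot: [[0.004, 1.0, 0.0], [1.0, -0.004, -0.0], [-0.0, 0.0, -1.0]]
force: [-5.0, -1.0, 8.3]
width: 0.27
gripper_force: 90.3
```

```bash
python3 -m inch '[[[-0.0003,0,0],[0,0,0],1],[[0,0,0],[0,0,0],1],[[0,0,0],[0,0,0],1],[[0,0,0],[0,0,0],1],[[0,0,0],[0,0,0],1]]'
```

```text
time: 21.68
tool_pos: [424.7, 23.0, 170.3]
tcp_rot: [[0.004, 1.0, 0.001], [1.0, -0.004, -0.0], [-0.0, 0.001, -1.0]]
force: [-3.7, -1.0, 7.2]
width: 0.272
gripper_force: 90.1
```

```bash
python3 -m inch '[[[-0.0005,0,-0.0],[0,0,0],1],[[-0.0005,0,0.001],[0,0,0],1],[[-0.0005,0,0.001],[0,0,0],1],[[0,0,0.001],[0,0,0],1],[[0,0,0],[0,0,0],1]]'; python3 -m inch '[[[0,0,0.001],[0,0,0],1],[[0,-0.001,0],[0,0,0],1],[[0,-0.001,0],[0,0,0],1],[[0,-0.001,0],[0,0,0],1],[[0,0,0],[0,0,0],1]]'
```

```text
time: 22.3
tool_pos: [422.8, 23.0, 173.1]
tcp_rot: [[0.004, 1.0, -0.0], [1.0, -0.004, -0.0], [-0.0, -0.0, -1.0]]
force: [0.3, 0.2, -1.9]
width: 0.264
gripper_force: 89.0
time: 22.92
tool_pos: [422.9, 19.9, 174.1]
tcp_rot: [[0.004, 1.0, -0.0], [1.0, -0.004, -0.0], [-0.0, -0.0, -1.0]]
force: [0.4, 0.3, -1.7]
width: 0.269
gripper_force: 89.0
```

Free of load. Withdrawing along −y.

```bash
python3 -m inch '[[[0,-0.003,0],[0,0,0],1],[[0,-0.005,0],[0,0,0],1],[[0,-0.005,0],[0,0,0],1],[[0,-0.005,0],[0,0,0],1],[[0,0,0],[0,0,0],1]]'; python3 -m inch '[[[0,-0.006,0],[0,0,0],1],[[0,-0.008,0],[0,0,0],1],[[0,-0.01,0],[0,0,0],1],[[0,-0.01,0],[0,0,0],1],[[0,0,0],[0,0,0],1]]'; python3 look.py - eye,hook_tip scene,top,wrist
```

```text
time: 23.55
tool_pos: [423.0, 1.6, 174.1]
tcp_rot: [[0.005, 1.0, -0.0], [1.0, -0.005, -0.0], [-0.0, -0.0, -1.0]]
force: [-0.6, 0.1, -1.4]
width: 0.269
gripper_force: 89.0
time: 24.18
tool_pos: [422.9, -32.9, 174.1]
tcp_rot: [[0.006, 1.0, -0.0], [1.0, -0.006, -0.0], [-0.0, -0.0, -1.0]]
force: [1.0, -0.0, -1.5]
width: 0.271
gripper_force: 89.0
eye scene [317.1 211.9] 0.61 [656.73 -44.   258.  ]
eye scene [362.8 212. ] 0.53 [711.03  42.35 258.  ]
eye top [258.9 191.8] 0.59 [517.69  27.37 258.  ]
eye top [219.6 248.8] 0.26 [386.17 112.47 258.  ]
eye wrist [511.  114.9] 0.71 [465.89  40.51 258.  ]
  tri top scene [545.4   37.96 141.33] [4.2, 4.2]
  tri top scene [409.02 150.26  -5.11] [0.3, 0.3]
  tri wrist scene [548.61  41.72 143.1 ] [0.9, 0.9]
  tri wrist top [540.93  38.01 153.63] [4.4, 4.4]
hook_tip scene [236.1 249.6] 0.75 [ 461.38 -167.87   36.  ]
hook_tip scene [304.2 217.3] 0.72 [447.69  71.25  36.  ]
hook_tip scene [171.6 247.4] 0.68 [ 357.44 -318.67   36.  ]
hook_tip top [384.4 278.7] 0.63 [ 331.07 -302.41   36.  ]
hook_tip top [134.8 163.2] 0.41 [644.98 394.54  36.  ]
hook_tip wrist [488.3 188.4] 0.86 [619.56 -22.02  36.  ]
  tri top scene [ 330.79 -311.11    9.22] [2.9, 2.9]
  tri wrist scene [546.3    0.74 140.61] [0.2, 0.2]
24.625 [422.96 -31.84 174.09] [[ 0.  1. -0.]
 [ 1. -0. -0.]
 [-0. -0. -1.]] [-0.36 -0.31 -1.43] 0.2716151920921498 89.02726292610168
```

```bash
python3 -m inch '[[[0.002,-0.02,0],[0,0,0],1],[[0.002,-0.03,0],[0,0,-1],1],[[0.004,-0.035,-0.005],[0,0,-1.5],1],[[0.004,-0.035,-0.01],[0,0,-1.5],1],[[0.004,-0.035,-0.01],[0,0,-1.5],1]]'; python3 -m inch '[[[0.004,-0.035,-0.01],[0,0,-1.5],1],[[0.004,-0.03,-0.01],[0,0,-1.4],1],[[0,-0.02,-0.01],[0,0,0],1],[[0,-0.004,-0.01],[0,0,0],1],[[0,0,0],[0,0,0],1]]'; python3 look.py - pole_grip,stand_seat,hook_tip scene,top,wrist
```

```text
time: 25.25
tool_pos: [439.1, -188.1, 148.9]
tcp_rot: [[0.101, 0.995, 0.0], [0.995, -0.101, -0.0], [-0.0, 0.0, -1.0]]
force: [1.2, 0.1, -1.3]
width: 0.269
gripper_force: 89.0
time: 25.88
tool_pos: [446.6, -275.1, 108.3]
tcp_rot: [[0.149, 0.989, -0.001], [0.989, -0.149, 0.001], [0.001, -0.001, -1.0]]
force: [0.5, 0.1, -1.2]
width: 0.268
gripper_force: 88.9
pole_grip scene [192.9 240.1] 0.85 [ 402.44 -266.68   75.  ]
pole_grip scene [220.6 278.6] 0.71 [ 566.91 -259.94   75.  ]
pole_grip scene [179.7 210.5] 0.5 [ 262.48 -252.38   75.  ]
pole_grip top [364.6 318. ] 0.8 [ 229.61 -240.41   75.  ]
pole_grip top [379.8 230.6] 0.43 [ 456.11 -285.12   75.  ]
pole_grip wrist [282.9 277.1] 0.62 [ 444.64 -300.95   75.  ]
  tri top scene [ 228.14 -244.89   47.38] [0.4, 0.4]
  tri top scene [ 449.71 -277.09  119.29] [1.5, 1.5]
  tri wrist scene [ 447.81 -277.79  117.86] [0.4, 0.4]
  tri wrist top [ 449.03 -274.28  124.37] [0.6, 0.6]
stand_seat scene [118.7 266.4] 0.71 [ 392.71 -464.36   75.  ]
stand_seat scene [196.9 255.1] 0.57 [ 461.14 -279.06   75.  ]
stand_seat top [376.6 231.6] 0.64 [ 453.32 -276.58   75.  ]
  tri top scene [ 454.33 -277.67   68.18] [0.3, 0.3]
hook_tip scene [224.8 277.5] 0.74 [ 536.82 -238.42   36.  ]
hook_tip scene [240.  248.1] 0.26 [ 461.89 -155.92   36.  ]
hook_tip top [382.3 280.7] 0.71 [ 325.68 -296.63   36.  ]
hook_tip top [173.5 225.8] 0.69 [467.38 274.47  36.  ]
hook_tip top [367.7 186.8] 0.55 [ 584.06 -262.88   36.  ]
hook_tip wrist [160.5 261.8] 0.89 [ 348.17 -294.8    36.  ]
hook_tip wrist [488.6 187.8] 0.76 [ 600.79 -272.44   36.  ]
  tri top scene [ 574.01 -252.88   81.69] [1.5, 1.5]
  tri wrist top [ 327.64 -307.89   -2.54] [3.1, 3.1]
  tri wrist scene [ 572.46 -254.71   80.83] [3.8, 3.8]
  tri wrist top [ 573.84 -257.19   77.47] [2.2, 2.2]
26.475 [ 447.01 -275.95  109.15] [[ 0.15  0.99  0.  ]
 [ 0.99 -0.15 -0.  ]
 [-0.    0.   -1.  ]] [-0.03  0.07 -1.62] 0.2690552840634886 88.94047379493713
```

Pose matches the pick pose. Lowering 45 mm to home.

```bash
python3 -m inch '[[[0,0,-0.012],[0,0,-0.2],1],[[0,0,-0.012],[0,0,0],1],[[0,0,-0.01],[0,0,0],1],[[0,0,-0.005],[0,0,0],1],[[0,0,-0.003],[0,0,0],1]]'; python3 -m inch '[[[0,0,-0.0015],[0,0,0],1],[[0,0,-0.001],[0,0,0],1],[[0,0,-0.0005],[0,0,0],1],[[0,0,0],[0,0,0],1],[[0,0,0],[0,0,0],1]]'
```

```text
time: 27.1
tool_pos: [447.0, -275.9, 66.7]
tcp_rot: [[0.154, 0.988, -0.0], [0.988, -0.154, 0.0], [0.0, -0.0, -1.0]]
force: [0.3, 0.4, -1.7]
width: 0.266
gripper_force: 89.0
time: 27.72
tool_pos: [447.0, -276.0, 64.2]
tcp_rot: [[0.154, 0.988, 0.0], [0.988, -0.154, -0.0], [-0.0, 0.0, -1.0]]
force: [0.0, -1.2, -1.7]
width: 0.272
gripper_force: 89.0
```

```bash
python3 -m inch '[[[0,0,-0.0006],[0,0,0],1],[[0,0,0],[0,0,0],1],[[0,0,0],[0,0,0],0.3],[[0,0,0],[0,0,0],-1],[[0,0,0],[0,0,0],-1]]'; python3 -m inch '[[[0,0,0],[0,0,0],-1],[[0,0,0],[0,0,0],-1],[[0,0,0.01],[0,0,0],-1],[[0,0,0.03],[0,0,0],-1],[[0,0,0.04],[0,0,0],-1]]';python3 -m inch '[[[0,0,0.04],[0,0,0],-1],[[0,0,0.04],[0,0,0],-1],[[0,0,0],[0,0,0],-1],[[0,0,0],[0,0,0],-1],[[0,0,0],[0,0,0],-1]]'; python3 look.py w9 pole_grip,stand_seat,hook_tip,eye scene,top,wrist
```

```text
time: 28.35
tool_pos: [447.0, -276.0, 63.5]
tcp_rot: [[0.154, 0.988, 0.0], [0.988, -0.154, 0.0], [0.0, 0.0, -1.0]]
force: [-0.4, 0.3, -0.8]
width: 0.763
gripper_force: 0.0
time: 28.98
tool_pos: [446.6, -275.7, 144.5]
tcp_rot: [[0.153, 0.988, -0.001], [0.988, -0.153, 0.001], [0.001, -0.001, -1.0]]
force: [0.2, 0.0, 0.7]
width: 1.003
gripper_force: 0.0
time: 29.6
tool_pos: [446.6, -275.8, 222.7]
tcp_rot: [[0.154, 0.988, -0.001], [0.988, -0.154, 0.001], [0.001, -0.001, -1.0]]
force: [-0.7, -0.4, -0.4]
width: 0.999
gripper_force: 0.0
pole_grip scene [194.1 249. ] 0.94 [ 436.19 -276.81   75.  ]
pole_grip scene [180.5 209.7] 0.7 [ 260.18 -249.02   75.  ]
pole_grip top [366.3 315.5] 0.96 [ 235.92 -244.89   75.  ]
pole_grip top [376.5 237.2] 0.7 [ 438.39 -275.95   75.  ]
pole_grip wrist [282.4 200.8] 0.63 [ 446.94 -279.83   75.  ]
pole_grip wrist [ 79.6 193.7] 0.56 [ 249.44 -242.1    75.  ]
  tri top scene [ 235.87 -245.84   56.53] [2.5, 2.5]
  tri top scene [ 437.94 -276.44   76.33] [0.8, 0.8]
  tri wrist scene [ 446.81 -278.36   84.78] [1.1, 1.1]
  tri wrist top [ 444.34 -287.5    33.31] [
[... 849 characters left out ...]
 570.81 -251.42   28.78] [4.0, 4.0]
  tri top scene [ 329.18 -308.11    3.37] [3.1, 3.1]
  tri wrist scene [ 330.59 -310.23    5.09] [1.4, 1.4]
  tri wrist top [ 482.99 -180.89  435.15] [4.0, 4.0]
  tri wrist top [ 330.65 -307.32    3.35] [2.2, 2.2]
  tri wrist scene [ 570.13 -256.94   30.96] [1.5, 1.5]
  tri wrist top [ 581.19 -259.17   -6.92] [5.2, 5.2]
  tri wrist top [ 310.14 -132.7   809.29] [1.9, 1.9]
eye scene [318.1 208.8] 0.93 [649.05 -35.75 258.  ]
eye top [257.1 190.4] 0.61 [520.92  31.57 258.  ]
  tri top scene [546.24  41.16 151.51] [3.2, 3.2]
30.35 [ 446.99 -275.99  223.52] [[ 0.15  0.99  0.  ]
 [ 0.99 -0.15 -0.  ]
 [-0.    0.   -1.  ]] [ 0.2   0.72 -0.22] 0.999720823967339 0.0
```

View pics/w9.png

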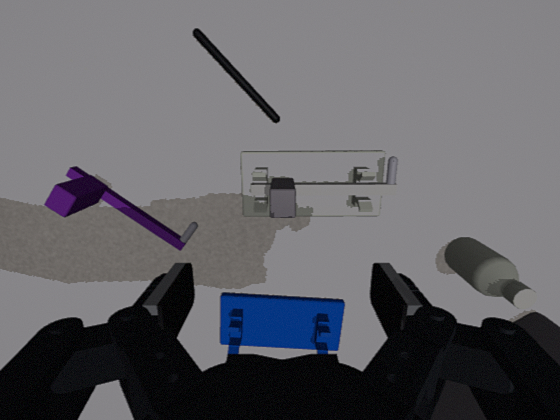

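The picture shows the pole back in both slots (grip at (283,198), prong at (392,170)). I'll recheck the hatch angle numerically.

```bash
python3 - <<'E'
from h import *
Q=[]
for i in range(8):
    R={c:cam(c) for c in("scene","top")}
    a=[t for t in env.tip_of("eye","scene") if abs(t["at"][0]-317)<6]; b=[t for t in env.tip_of("eye","top") if abs(t["at"][0]-258)<6]
    if a and b:
        p,e=tri(ray(R["scene"],a[0]["at"]),ray(R["top"],b[0]["at"])); Q.append(np.r_[p,a[0]["at"],b[0]["at"]])
print(np.mean(Q,0).round(1),np.std(Q,0).round(1),env.state()["time"])
E
```

```text
[545.8  38.9 148.  316.7 210.1 257.6 190.6] [2.3 2.4 2.9 1.7 0.8 0.6 0.8] 31.95
```

```bash
python3 -c "
from cell import env
print(env.hand_in())"
```

```text
the job is handed in; nothing more can be done
None
```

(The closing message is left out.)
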